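# Set a trim angle with the pendulum gauge on a clamped resin block

### The arm

A 6-joint arm with a two-finger parallel gripper is mounted at the origin on the work surface. World frame = base frame: x ahead of the robot, y to its left, z up, the work surface at z = 0. Lengths are in mm, angles in rad, forces in N, time in s.
With the tool pointing down it reaches from about 400 to 925 mm from the base axis. Payload 12.5 kg.
Tool frame: the origin (TCP) lies between the finger pads; the fingertips stand 25 mm ahead of it and the grasp point (between the pads) lies 6 mm ahead of it; z points along the fingers, y is the line along which they close (so a half turn about z gives the same grasp; the last joint's range is limited). The gripper opens to 95 mm and grips with 3 to 60 N. Pads are 20 mm wide; open, the fingers measure 119 mm over their backs; the gripper's body (75 mm by 180 mm) begins 59 mm behind the grasp point.
Start: joints at [-1.318, 0.491, 1.559, -0, 1.092, -0.106], TCP at [219.492, -585.207, 239.661] pointing down, gripper open.
Joint ranges: [-3.1, 3.1], [-0.84, 2.19], [0.05, 2.79], [-1.13, 4.28], [0.06, 2.93], [-2.69, 2.69]. Speed limits (rad/s): [2.22, 2.22, 2.79, 3.14, 3.14, 3.14].

### API

Orientations are given as [roll, pitch, yaw] about the fixed x, y, z axes, in that order (R = Rz(yaw) Ry(pitch) Rx(roll)).
In Python, from cell import state, read_camera, job_done, cut_out gives the robot as it stands. The module is installed in compiled form; this text tells all that it offers.
- The arm moves only by the tool jog_arm, never from a script. Its argument "motion" is a list of rows, each a list of 2 entries, a list of its own where there are three numbers: the shift along the tool's x, y, z in mm, then the turn about the tool's z in rad. A call has 1 to 5 rows; each row is the pose to reach, as a shift and turn from the pose commanded when the call began, along the tool's axes at that moment; what a row does not reach only later rows make up. A row lasts 1/10 s, in which the tool goes at most 50 mm and 8.59 degrees, less where a joint would pass 70% of its speed; a pose out of reach is approached as far as the arm can. A call with a gripper value outside its range is refused whole. "grip" is the closure, from 0 (fully open) to 1 (shut), set as the call begins (left out, the last holds). The fingers move at their own pace and stop on an object; the grip force is fixed at half the most. Time passes only in rows, so rows that repeat a pose let the fingers close. It gives the time, the measured TCP pose, the force, the opening and the grip force at its end, in the units of the state.
- state(): the state, without advancing time (a new reading comes with each control period).
- read_camera(name): name is "side" or "top" or "wrist"; returns a dict with "img" (400x640x3 uint8, blue, green, red), "vertical_fov" (degrees; the focal length in pixels is half the picture's height over the tangent of half this angle, whatever the lens; pixels are square), "cx", "cy" (the principal point, pixels), "k1" (the pictures are not rectified: a ray, as slopes to the right and down, at radius r is drawn at 1 + k1 r^2 times it, then the intrinsics apply), "extrinsics" (4x4, takes a point from camera to world coordinates). Camera axes: x right, y up, looking along -z (the intrinsics and any distortion apply to the point x, -y, -z); pixel columns grow to the right and rows downward; lengths in mm; the calibration is good to about 2 mm. A picture is of the moment at which its call begins. There is no depth.
- job_done(): hands the job in; it is judged then, once.
Trained networks look in a picture, given as the dict that the camera call returned (one of the last four; its "shot" number tells which), for a name from the list of things; names that differ only in an ending like _2 or _b are one class to them, and where a whole thing is asked for, a point or a joint stands for the part that bears it (a point fixed in the world has none). Each returns a list of dicts, best first, with "p" (0 to 1); they miss things now and then, are a little off and sometimes report something else, mostly with a low value. They report only what shows in the picture. A call takes as long as a camera call. They do not tell look-alikes from the thing itself.
- cut_out(name, picture): "region" (400x640 bool, what is visible of it) and "box" ([left, top, right, bottom] in pixels, round what is visible of it).
The state is a dict: "t": time; "joints": joint angles; "qvel": joint speeds; "tau": joint torques, N m; "eef_pos": TCP position; "tcp_rot": TCP orientation; "ft_force": force on the tool from outside, world axes, zero at the start; "moment": the same for the moment, N m; "opening": opening from 0.0 (shut) to 1.0 (fully open); "grip_force": force on a finger pad.
Only numpy, scipy, OpenCV 4.12 (cv2) and the standard library are available. Lean on these libraries where they do the work, as an engineer would, in place of code of your own. Each camera call takes 0.05 s, during which the arm holds its last target. There are 200 camera calls.

### The job

Swing the lever of the bench chuck clockwise (seen from above) until its three jaws grip the resin block standing in it firmly, and let go of the lever. Then pick up the angle gauge by its tab, rest its straight foot lightly on the block's rough-sawn crown and, with the dial upright, rock it until the swinging pointer settles on the index rider of its scale. Finish while still holding the gauge there, its foot on the block and touching nothing else, so that the trim line can be scribed along it; leave the other things on the bench where they are.

Things in the scene. Friction and masses are not known exactly. Their poses are not given: they have to be found in the camera images.
- chuck: bench chuck bolted to the bench, axis vertical: flange of diameter 112 mm and 12 mm thick, steel face of diameter 86 mm whose top is 34 mm above the bench. Origin on the axis at bench height. Three jaws stand on the face up to 54 mm above the bench, their outer ends within 43 mm of the axis
- sleeve (a joint): turn of the chuck's knurled closing sleeve (diameter 94 mm, 12 to 29 mm above the bench), rad; grows clockwise seen from above, from 0 (fully open) to at most 1.3. It drives all three jaws inwards together, 5 mm per rad; from 0 they meet the block at about 0.70, and are firm some 0.1 to 0.3 further, where the lever resists with 10 N or more at the knob. It starts between 0 and 0.25. Friction (about 3 N at the knob) keeps it where it is left
- sleeve_knob (a point): upright round black knob at the end of the sleeve's lever, 95 mm from the chuck axis: diameter 17 to 21 mm, from 33 to 73 mm above the bench; this point is on the knob's axis 55 mm above the bench. A steel rod of 9 mm joins its foot to the sleeve, below 37 mm. The knob travels on a circle about the chuck axis
- jaw0: one of three equal steel jaws on the chuck face, 24 mm long radially, 11 mm wide, 20 mm tall at the inner end; origin at the foot of its gripping face
- jaw1: second jaw, as jaw0
- jaw2: third jaw, as jaw0
- block: amber resin casting standing loose on the chuck face between the jaws: cylinder of diameter 30 mm, 50 mm tall with its uneven sawn crown, which has several tilted facets up to 4 mm apart in height. Origin under its centre
- crown (a point): highest part of the block's crown, about 83 mm above the bench when it stands in the chuck, near the block's axis
- gauge: pendulum angle gauge, about 0.2 kg, standing on its foot on the bench: foot 70 (x) x 24 (y) x 8 mm, upright dial plate 64 mm wide and 62 mm tall above the foot, and on top a dark steel grip tab 26 (x) x 14 (y) mm, from 68 to 98 mm above the underside of the foot. Origin under the centre of the foot, x along the foot, z up, white dial with the pointer on the -y face. The tab is meant to be held across its 14 mm, close to 83 mm above the underside
- pointer (a joint): swing of the weighted pointer on the dial, rad; 0 when it points square to the foot; it hangs plumb, so it reads the gauge's tilt in the plane of the dial: positive when the +x end of the foot is lowered (the tab leans towards +x). It swings at about 3 Hz and settles in about 1 s
- index (a joint): place of the brass index rider on the dial's arc, rad, same zero and direction as the pointer; clamped at a preset between 0.14 and 0.36
- pointer_tip (a point): lower end of the dark pointer, which is pivoted 60 mm above the underside of the foot at its middle; 39 mm from the pivot; turns with the pointer
- index_mark (a point): inner tip of the brass rider, 39 mm from the same pivot; turns with the rider
- vial_rack: bystander: white open rack, 75 x 110 x 30 mm, holding six clear capped vials, 63 mm tall in all; origin under its centre
- spare_block: bystander: a second amber resin block standing on the bench, not in the chuck, diameter 30 mm, 44 mm tall; origin under its centre
- dish: bystander: shallow glass dish, diameter 80 mm, 16 mm tall; origin under its centre
- glue_jar: bystander: small amber jar with white cap, diameter 44 mm, 55 mm tall; origin under its centre
- knife_box: bystander: small grey box with clear lid, 75 x 55 x 35 mm; origin under its centre
- screwdriver: bystander: screwdriver lying on the bench, 160 mm long
- forceps: bystander: steel forceps lying flat, 125 mm long, 7 mm thick
Not all that is in view belongs to the job. What is shaped like the gauge but green is not meant.

How it is judged (in metres and radians):
On the way, in this order (a step that is already met when the one before it is completed fails the run):
1. the three jaws are closed on the standing block (over 5 N each) (contact force between each of jaw0, jaw1, jaw2 and block above 5 N and horizontal distance between block and chuck below 0.004 m and angle between block's own z axis and vertical below 0.08 rad), for 0.3 s.
2. the held gauge rests with its foot on the block's crown (contact force between gauge and block above 0.3 N and z of crown in the frame of gauge between -0.008 and 0.004 m and x of crown in the frame of gauge between -0.03 and 0.03 m and y of crown in the frame of gauge between -0.014 and 0.014 m), for 0.2 s.
At the end, for the whole second after the job is handed in: Jaws grip the upright block (over 3 N each); the gauge, in the fingers, rests on the crown by its foot (0.3 to 20 N, within 30 mm of the foot's middle) and touches no chuck part; it leans sideways under 9 degrees; the pointer is at rest within 0.05 rad of the rider, through the last second (all of step 2 and contact force between each of jaw0, jaw1, jaw2 and block above 3 N and horizontal distance between block and chuck below 0.004 m and angle between block's own z axis and vertical below 0.08 rad and contact force between gauge and block below 20 N and contact force between the fingers and gauge above 2 N and contact force between gauge and chuck below 0.2 N and height (world z) of gauge above 0.06 m and angle between gauge's own y axis and vertical between 1.4 and 1.74 rad and angle between the z axis of pointer_tip and the z axis of index_mark, either way round below 0.05 rad and velocity of joint pointer between -0.25 and 0.25 rad/s); the arm keeps its last pose, push and grip.
It fails at once if a bystander is displaced by more than 20 mm (distance of any of vial_rack, spare_block, dish, glue_jar, knife_box, screwdriver, forceps from where it was at the start of the episode above 0.02 m).
It fails at once if the index rider is shifted on the arc (value of joint index below 0.11 rad or value of joint index above 0.39 rad).
It also fails if it takes over 61 s, if anything falls off the work surface, if the arm or the gripper's body presses on something with over 40 N, if the wrist force passes 120 N, or if a joint passes its speed limit or range.

## Working session

There is one attempt and no reset: what is moved stays moved. The work goes in short steps, Python scripts to look and compute and a tool call to move; the robot and the scene stay as the last step left them, time stands still between calls to the robot, and variables do not carry over. Pictures are saved under pics/ and viewed, at most 10 in all, crops included, and the job is handed in when it is done.

Besides the shell and the picture viewer there is one more tool, called as a command line: name --argument value ..., lists and objects as JSON in quotes. jog_arm: Moves the arm, as the interface text tells. Its arguments: {"type":"object","properties":{"motion":{"type":"array"},"grip":{"type":"number"}},"required":["motion"]}

```bash
mkdir -p pics
cat > h.py <<'E'
import numpy as np, cv2
from cell import state, read_camera, job_done, cut_out
def K(c):
    f=200/np.tan(np.radians(c["vertical_fov"])/2); return f
def ray(c,u,v):
    f=K(c); d=np.array([(u-c["cx"])/f,(v-c["cy"])/f]); s=d.copy()
    for _ in range(20): s=d/(1+c["k1"]*(s@s))
    E=np.array(c["extrinsics"]); return E[:3,3],E[:3,:3]@np.array([s[0],-s[1],-1.])
def at_z(c,u,v,z):
    o,d=ray(c,u,v); return o+d*(z-o[2])/d[2]
def proj(c,p):
    E=np.array(c["extrinsics"]); q=E[:3,:3].T@(np.array(p,float)-E[:3,3]); s=np.array([q[0],-q[1]])/-q[2]
    return s*(1+c["k1"]*(s@s))*K(c)+[c["cx"],c["cy"]]
def tri(rs):
    A=0;b=0
    for o,d in rs:
        d=d/np.linalg.norm(d);P=np.eye(3)-np.outer(d,d);A=A+P;b=b+P@o
    return np.linalg.solve(A,b)
E
python3 - <<'E'
from h import *
s=state();print(s['t'],s['eef_pos'],s['tcp_rot'],s['opening'])
for n in ("top","side"):
    c=read_camera(n);cv2.imwrite(f"pics/{n}0.png",c["img"])
    print(n,c["vertical_fov"],c["k1"],np.round(c["extrinsics"],2).tolist())
    for k in ("chuck","sleeve_knob","gauge","block","index","pointer","jaw0"):
        print(k,[(round(r["p"],2),np.round(r["box"]).tolist()) for r in cut_out(k,c)[:3]])
E
```

```text
0.0 [ 219.43990888 -584.96076371  239.06175578] [-3.14048458e+00 -1.39683584e-04  3.58769311e-01] 0.9999097937500337
top 43.71270269491854 0.039175091311955054 [[0.02, 1.0, -0.05, 496.35], [-1.0, 0.02, -0.01, 5.71], [-0.01, 0.05, 1.0, 1343.85], [0.0, 0.0, 0.0, 1.0]]
chuck [(0.6, [360.0, 184.0, 418.0, 224.0])]
sleeve_knob [(0.65, [363.0, 198.0, 384.0, 211.0])]
gauge [(0.79, [258.0, 197.0, 287.0, 216.0]), (0.65, [459.0, 235.0, 494.0, 269.0]), (0.58, [300.0, 193.0, 328.0, 211.0])]
block [(0.63, [394.0, 197.0, 404.0, 208.0])]
index []
pointer [(0.27, [242.0, 120.0, 268.0, 148.0])]
jaw0 [(0.61, [381.0, 202.0, 390.0, 210.0]), (0.52, [399.0, 210.0, 412.0, 211.0]), (0.37, [403.0, 184.0, 405.0, 195.0])]
side 47.02820351698936 0.022556973913279727 [[-0.82, 0.4, -0.41, 126.43], [-0.58, -0.59, 0.56, 633.63], [-0.02, 0.7, 0.71, 870.23], [0.0, 0.0, 0.0, 1.0]]
chuck [(0.87, [362.0, 166.0, 400.0, 202.0]), (0.18, [439.0, 148.0, 472.0, 169.0])]
sleeve_knob [(0.87, [363.0, 177.0, 400.0, 203.0]), (0.34, [378.0, 165.0, 388.0, 177.0])]
gauge [(0.85, [302.0, 246.0, 329.0, 281.0]), (0.79, [330.0, 212.0, 340.0, 254.0]), (0.68, [362.0, 165.0, 403.0, 203.0])]
block [(0.68, [362.0, 166.0, 404.0, 202.0]), (0.62, [377.0, 163.0, 388.0, 178.0])]
index [(0.38, [362.0, 184.0, 395.0, 203.0])]
pointer []
jaw0 [(0.67, [326.0, 132.0, 340.0, 153.0]), (0.51, [368.0, 166.0, 375.0, 176.0]), (0.38, [374.0, 178.0, 381.0, 189.0])]
```

Run:
```python
import cv2
a=cv2.imread('pics/top0.png')[90:310,180:540];b=cv2.imread('pics/side0.png')[110:310,200:520]
cv2.imwrite('pics/ta.png',cv2.resize(a,None,fx=2.2,fy=2.2,interpolation=2));cv2.imwrite('pics/sa.png',cv2.resize(b,None,fx=2.5,fy=2.5,interpolation=2))
```

```text
(no output)
```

View pics/ta.png

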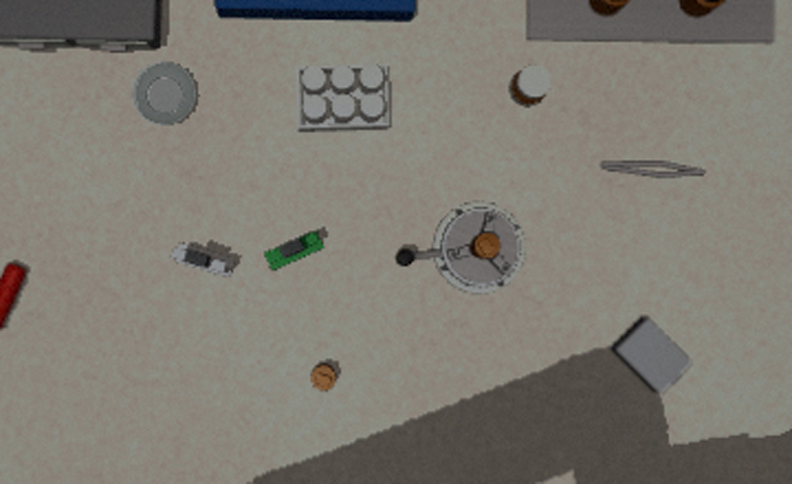

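View pics/sa.png

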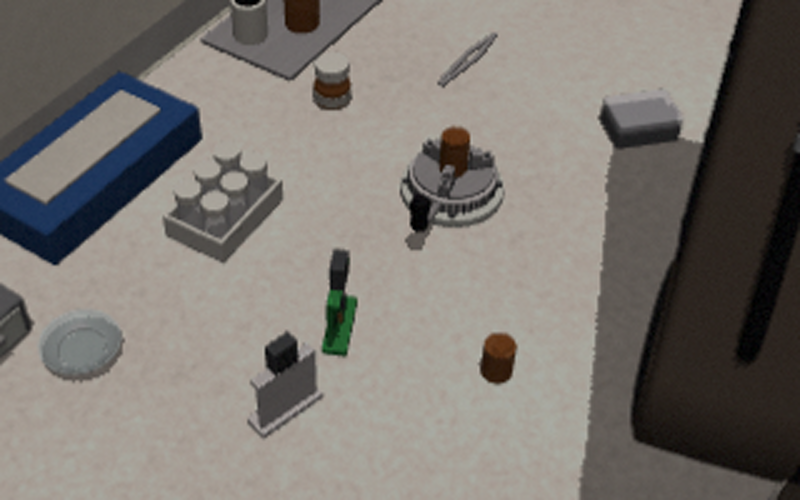

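Top view shows the chuck (centre ≈ full px 397,202), the knob pointing to +y (px 364,207), the white/grey gauge (px 273,207) and the green decoy. The side view shows the gauge's back, so its dial faces away from the robot.

Run:
```python
from h import *
t=read_camera("top");s=read_camera("side")
T=lambda x,y:(180+x/2.2,90+y/2.2); S=lambda x,y:(200+x/2.5,110+y/2.5)
print("face/flange",at_z(t,*T(478,247),12),"block top",at_z(t,*T(487,245),83), tri([ray(t,*T(487,245)),ray(s,*S(455,132))]))
print("knob",at_z(t,*T(405,257),73), tri([ray(t,*T(405,256)),ray(s,*S(420,200))]))
print("gauge tab",tri([ray(t,*T(197,257)),ray(s,*S(282,342))]),at_z(t,*T(197,257),98))
a,b=at_z(t,*T(172,250),8),at_z(t,*T(238,268),8);print("foot ends",a,b)
print("foot side", at_z(s,*S(253,428),4),at_z(s,*S(318,395),4))
w=read_camera("wrist");cv2.imwrite("pics/w0.png",w["img"]);print(w["vertical_fov"],np.round(w["extrinsics"],2).tolist())
```

```text
face/flange [ 544.66459246 -172.93844916   12.        ] block top [ 544.59633322 -173.68729042   83.        ] [ 543.49276585 -173.89683278   85.50076555]
knob [529.15108638 -80.59840543  73.        ] [528.89173394 -81.63944259  70.0455114 ]
gauge tab [522.25218137 156.41028727  96.49163211] [523.71800087 157.2314574   98.        ]
foot ends [533.60870891 198.84615825   8.        ] [513.31470891 117.92177814   8.        ]
foot side [530.88150726 192.30303858   4.        ] [503.44327743 129.66355629   4.        ]
70.63381089551277 [[0.35, 0.9, 0.27, 296.25], [-0.94, 0.34, 0.1, -556.21], [-0.0, -0.29, 0.96, 384.73], [0.0, 0.0, 0.0, 1.0]]
```

```bash
cat >> h.py <<'E'
def go(p,yaw=None):
    s=state();e=np.array(s["eef_pos"]);r=s["tcp_rot"][2];d=np.array(p)-e
    turn=0 if yaw is None else -(yaw-r)
    print("t",round(s["t"],2),"pos",np.round(e,1),"yaw",round(r,3),"| shift",np.round([d[0]*np.cos(r)+d[1]*np.sin(r),d[0]*np.sin(r)-d[1]*np.cos(r),-d[2]],1),"turn",round(turn,3),"F",np.round(s["ft_force"],1))
E
python3 -c "
from h import *
go([529,-81,160],1.731)"
```

```text
t 0.95 pos [ 219.5 -585.2  239.7] yaw 0.359 | shift [ 466.9 -363.4   79.7] turn -1.372 F [ 0.3 -0.  -0.7]
```

jog_arm --motion '[[[467, -363, 80], -1.372], [[467, -363, 80], -1.372], [[467, -363, 80], -1.372], [[467, -363, 80], -1.372], [[467, -363, 80], -1.372]]' --grip 0.3

```text
t: 1.45
eef_pos: [349.9, -372.5, 206.1]
tcp_rot: [3.141, 0.0, 1.115]
ft_force: [0.6, -0.2, -0.1]
opening: 0.711
grip_force: 0.0
```

jog_arm --motion '[[[340, 32, 46], -0.616], [[340, 32, 46], -0.616], [[340, 32, 46], -0.616], [[340, 32, 46], -0.616], [[340, 32, 46], -0.616]]'

```text
t: 1.95
eef_pos: [480.9, -161.9, 172.7]
tcp_rot: [3.141, 0.0, 1.73]
ft_force: [0.4, -0.4, 0.2]
opening: 0.7
grip_force: 0.0
```

```bash
python3 -c "
from h import *
go([529,-81,140],1.731)"
```

```text
t 1.95 pos [ 480.9 -161.9  172.7] yaw 1.73 | shift [72.2 60.3 32.7] turn -0.001 F [ 0.4 -0.4  0.2]
```

jog_arm --motion '[[[72, 60, 33], 0], [[72, 60, 33], 0], [[72, 60, 33], 0]]'

```text
t: 2.25
eef_pos: [529.5, -79.2, 138.0]
tcp_rot: [-3.14, -0.001, 1.729]
ft_force: [-0.8, -0.4, -0.0]
opening: 0.696
grip_force: 0.0
```

Run:
```python
from h import *
go([529,-81,65],1.731)
w=read_camera("wrist");cv2.imwrite("pics/w1.png",w["img"])
for k in ("sleeve_knob",):
    for r in cut_out(k,w)[:2]: print(r["p"],r["box"])
print(proj(w,[529,-81,73]))
```

```text
t 2.25 pos [529.5 -79.2 138. ] yaw 1.729 | shift [-1.7 -0.8 73. ] turn -0.002 F [-0.8 -0.4 -0. ]
0.9 [278.0, 198.2, 361.1, 279.4]
[319.51546201 221.92612282]
```

View pics/w1.png

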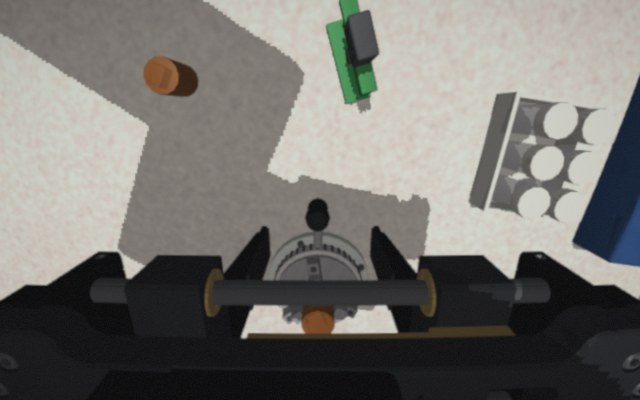

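The knob top is at about px (317,222), between the fingers and where predicted. I'll descend and grip it.

jog_arm --motion '[[[-2, -1, 40], 0], [[-2, -1, 73], 0], [[-2, -1, 73], 0]]'

```text
t: 2.65
eef_pos: [525.7, -86.4, 64.3]
tcp_rot: [-3.137, -0.002, 1.723]
ft_force: [-0.6, -0.1, 0.6]
opening: 0.699
grip_force: 0.0
```

jog_arm --motion '[[[0, 0, 0], 0], [[0, 0, 0], 0], [[0, 0, 0], 0], [[0, 0, 0], 0], [[0, 0, 0], 0]]' --grip 1.0

```text
t: 3.15
eef_pos: [527.8, -85.5, 67.4]
tcp_rot: [3.141, 0.001, 1.725]
ft_force: [-0.3, 0.3, -0.9]
opening: 0.337
grip_force: 0.0
```

jog_arm --motion '[[[0, 0, 0], 0], [[0, 0, 0], 0], [[0, 0, 0], 0], [[0, 0, 0], 0], [[0, 0, 0], 0]]'

```text
t: 3.65
eef_pos: [527.8, -85.5, 66.9]
tcp_rot: [3.141, 0.0, 1.725]
ft_force: [0.8, 2.1, 4.9]
opening: 0.2
grip_force: 30.0
```

jog_arm --motion '[[[-0.6, 10.8, 0], 0.12], [[-2.6, 21.4, 0], 0.24], [[-5.8, 31.7, 0], 0.36], [[-10.2, 41.6, 0], 0.48], [[-11.5, 44, 0], 0.51]]'

```text
t: 4.15
eef_pos: [573.4, -89.8, 66.9]
tcp_rot: [-3.141, -0.0, 1.211]
ft_force: [-0.7, 5.6, 7.8]
opening: 0.202
grip_force: 30.0
```

jog_arm --motion '[[[0, 0, 0], 0], [[0, 0, 0], 0]]'

```text
t: 4.35
eef_pos: [573.5, -89.9, 67.0]
tcp_rot: [3.14, -0.001, 1.215]
ft_force: [3.8, 4.0, 3.8]
opening: 0.204
grip_force: 30.0
```

Run:
```python
from h import *
go([544,-173.5,65]);s=state();e=s["eef_pos"];print(np.hypot(e[0]-544,e[1]+173.5),np.arctan2(e[1]+173.5,e[0]-544))
w=read_camera("top");cv2.imwrite("pics/t1.png",cv2.resize(w["img"][160:250,340:460],None,fx=5,fy=5,interpolation=2))
```

```text
t 4.35 pos [573.5 -89.9  67. ] yaw 1.215 | shift [-88.7   1.5   2. ] turn 0 F [3.8 4.  3.8]
88.69421123362235 1.2313239510472698
```

jog_arm --motion '[[[-0.1, 4.5, 0], 0.05], [[-0.4, 9, 0], 0.1], [[-0.4, 9, 0], 0.1]]'

```text
t: 4.7
eef_pos: [581.7, -93.3, 66.9]
tcp_rot: [3.141, -0.001, 1.113]
ft_force: [3.2, 3.9, 4.7]
opening: 0.202
grip_force: 30.0
```

jog_arm --motion '[[[-0.1, 4.5, 0], 0.05], [[-0.1, 4.5, 0], 0.05]]'

```text
t: 4.9
eef_pos: [585.4, -95.2, 66.9]
tcp_rot: [3.141, -0.001, 1.063]
ft_force: [2.0, 5.4, 5.3]
opening: 0.206
grip_force: 30.0
```

jog_arm --motion '[[[-0.1, 4.5, 0], 0.05], [[-0.1, 4.5, 0], 0.05]]'

```text
t: 5.1
eef_pos: [589.1, -97.3, 66.9]
tcp_rot: [-3.141, -0.0, 1.013]
ft_force: [1.2, 6.7, 6.0]
opening: 0.2
grip_force: 30.0
```

jog_arm --motion '[[[-0.1, 4.5, 0], 0.05], [[-0.1, 4.5, 0], 0.05]]'

```text
t: 5.3
eef_pos: [592.7, -99.6, 66.9]
tcp_rot: [-3.141, -0.0, 0.964]
ft_force: [0.8, 7.6, 7.3]
opening: 0.202
grip_force: 30.0
```

jog_arm --motion '[[[-0.1, 4.5, 0], 0.05], [[-0.1, 4.5, 0], 0.05]]'

```text
t: 5.5
eef_pos: [596.1, -102.0, 66.9]
tcp_rot: [-3.14, -0.0, 0.914]
ft_force: [-0.6, 9.2, 8.5]
opening: 0.201
grip_force: 30.0
```

jog_arm --motion '[[[-0.1, 4.5, 0], 0.05], [[-0.1, 4.5, 0], 0.05]]'

```text
t: 5.7
eef_pos: [599.2, -104.6, 66.9]
tcp_rot: [-3.139, 0.0, 0.864]
ft_force: [-2.9, 11.0, 8.6]
opening: 0.203
grip_force: 30.0
```

jog_arm --motion '[[[-0.1, 4.5, 0], 0.05], [[-0.1, 4.5, 0], 0.05]]'

```text
t: 5.9
eef_pos: [602.4, -107.3, 66.9]
tcp_rot: [-3.138, 0.0, 0.814]
ft_force: [-3.0, 11.8, 10.0]
opening: 0.204
grip_force: 30.0
```

jog_arm --motion '[[[-0.1, 3.6, 0], 0.04], [[-0.1, 3.6, 0], 0.04], [[-0.1, 3.6, 0], 0.04]]'

```text
t: 6.2
eef_pos: [604.7, -109.5, 66.9]
tcp_rot: [-3.138, 0.0, 0.775]
ft_force: [-3.7, 13.5, 10.1]
opening: 0.204
grip_force: 30.0
```

jog_arm --motion '[[[-0.1, 4.5, 0], 0.05], [[-0.1, 4.5, 0], 0.05], [[-0.1, 4.5, 0], 0.05]]'

```text
t: 6.5
eef_pos: [607.6, -112.4, 66.8]
tcp_rot: [-3.137, 0.001, 0.725]
ft_force: [-4.4, 16.2, 11.0]
opening: 0.204
grip_force: 30.0
```

jog_arm --motion '[[[0, 0, 0], 0], [[0, 0, 0], 0], [[0, 0, 0], 0], [[0, 0, 0], 0], [[0, 0, 0], 0]]' --grip 0.3

```text
t: 7.0
eef_pos: [607.0, -114.1, 65.9]
tcp_rot: [-3.138, 0.003, 0.725]
ft_force: [-4.9, 0.9, 0.9]
opening: 0.565
grip_force: 2.2
```

jog_arm --motion '[[[0, 0, -50], 0], [[0, 0, -100], 0], [[0, 0, -130], 0], [[0, 0, -130], 0]]'

```text
t: 7.4
eef_pos: [610.0, -115.1, 200.9]
tcp_rot: [3.136, -0.003, 0.725]
ft_force: [-0.3, -0.3, 0.3]
opening: 0.697
grip_force: 0.0
```

Run:
```python
from h import *
go([600,155,130],0)
t=read_camera("top")
for r in cut_out("sleeve_knob",t)[:2]: print(r["p"],r["box"])
a=cv2.resize(t["img"][160:250,340:460],None,fx=5,fy=5,interpolation=2)
cv2.imwrite("pics/t2.png",a)
```

```text
t 7.4 pos [ 610.  -115.1  200.9] yaw 0.725 | shift [ 171.6 -208.9   70.9] turn 0.725 F [-0.3 -0.3  0.3]
```

jog_arm --motion '[[[172, -209, 30], 0.725], [[172, -209, 30], 0.725], [[172, -209, 30], 0.725], [[172, -209, 30], 0.725], [[172, -209, 30], 0.725]]'

```text
t: 8.0
eef_pos: [599.4, 123.5, 168.2]
tcp_rot: [3.141, 0.003, 0.004]
ft_force: [1.6, -0.6, -0.8]
opening: 0.7
grip_force: 0.0
```

Run:
```python
from h import *
go([590,155,75],0)
t=read_camera("top")
for r in cut_out("sleeve_knob",t)[:2]: 
  b=r["box"];print(r["p"],b,at_z(t,(b[0]+b[2])/2,(b[1]+b[3])/2,50))
cv2.imwrite("pics/t2.png",cv2.resize(t["img"][160:250,340:460],None,fx=5,fy=5,interpolation=2))
```

```text
t 8.0 pos [599.4 123.5 168.2] yaw 0.004 | shift [ -9.3 -31.6  93.2] turn 0.004 F [ 1.6 -0.6 -0.8]
0.78 [367.0, 181.2, 402.1, 220.5] [ 546.30319395 -134.88931606   50.        ]
```

jog_arm --motion '[[[-9, -32, 45], 0], [[-9, -32, 93], 0], [[-9, -32, 93], 0], [[-9, -32, 93], 0]]'

```text
t: 8.5
eef_pos: [590.7, 153.0, 76.5]
tcp_rot: [3.141, 0.004, 0.011]
ft_force: [0.4, 0.3, 0.2]
opening: 0.7
grip_force: 0.0
```

Run:
```python
from h import *
go([590,155,75],0)
w=read_camera("wrist");cv2.imwrite("pics/w2.png",w["img"])
p=proj(w,[523,157,50]);print(p)
for k in("gauge","index","pointer"):
    for r in cut_out(k,w)[:2]: print(k,r["p"],r["box"])
a=w["img"][max(0,int(p[1])-75):int(p[1])+75,max(0,int(p[0])-75):int(p[0])+75]
t=cv2.imread("pics/t2.png")
a=cv2.resize(a,(500,500),interpolation=2);print(max(0,int(p[1])-75),max(0,int(p[0])-75))
a=np.hstack([a,np.zeros((500,300,3),np.uint8)]);a[:225,500:]=cv2.resize(t,(300,225));cv2.imwrite("pics/w2c.png",a)
```

```text
t 8.5 pos [590.7 153.   76.5] yaw 0.011 | shift [-0.7 -2.   1.5] turn 0.011 F [0.4 0.3 0.2]
[313.77926928 322.8134064 ]
gauge 0.91 [265.6, 269.3, 351.5, 333.4]
gauge 0.42 [456.3, 249.6, 473.1, 253.6]
pointer 0.51 [303.6, 306.5, 321.4, 335.1]
247 238
```

View pics/w2c.png

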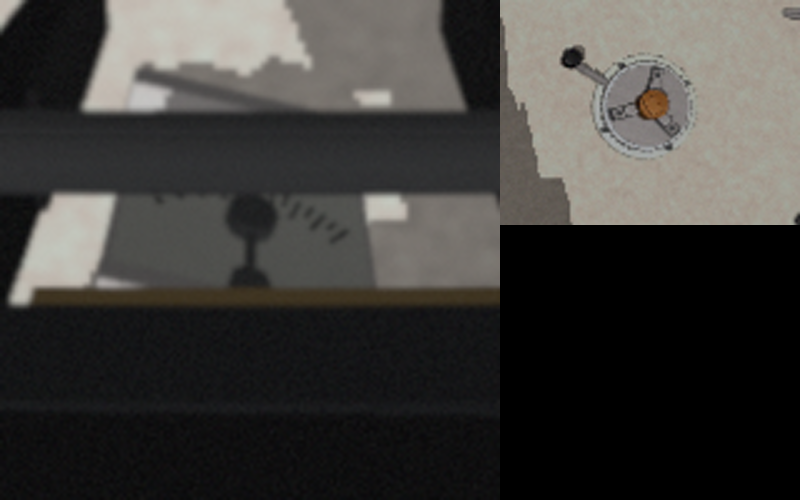

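The lever now points up-left and the jaws meet the block. The gripper's bar (rows 280–305) hides the rider, so I'll lower to bring the dial's arc into the window below the bar.

jog_arm --motion '[[[-5, -4, 38], 0], [[-5, -4, 38], 0], [[-5, -4, 38], 0], [[-5, -4, 38], 0]]'

```text
t: 9.1
eef_pos: [587.1, 157.6, 41.3]
tcp_rot: [-3.141, -0.002, 0.01]
ft_force: [0.5, 0.3, 0.1]
opening: 0.702
grip_force: 0.0
```

Run:
```python
from h import *
go([590,155,75],0)
w=read_camera("wrist");cv2.imwrite("pics/w3.png",w["img"])
import pickle;pickle.dump(w,open("w3.pkl","wb"))
p=proj(w,[535,157,21]);print(p,proj(w,[535,157,60]))
for k in("gauge","index","pointer"):
    for r in cut_out(k,w)[:2]: print(k,r["p"],r["box"])
a=w["img"][270:360,250:380]
a=cv2.resize(cv2.convertScaleAbs(a,alpha=1.8),None,fx=6,fy=6,interpolation=2)
cv2.imwrite("pics/w3c.png",a)
```

```text
t 9.1 pos [587.1 157.6  41.3] yaw 0.01 | shift [  2.9   2.6 -33.7] turn 0.01 F [0.5 0.3 0.1]
[320.18486726 311.54082329] [320.23894056 356.80767377]
gauge 0.67 [272.3, 305.8, 367.8, 333.6]
gauge 0.48 [296.7, 315.9, 308.0, 327.8]
index 0.4 [296.2, 313.0, 307.4, 327.9]
```

View pics/w3c.png

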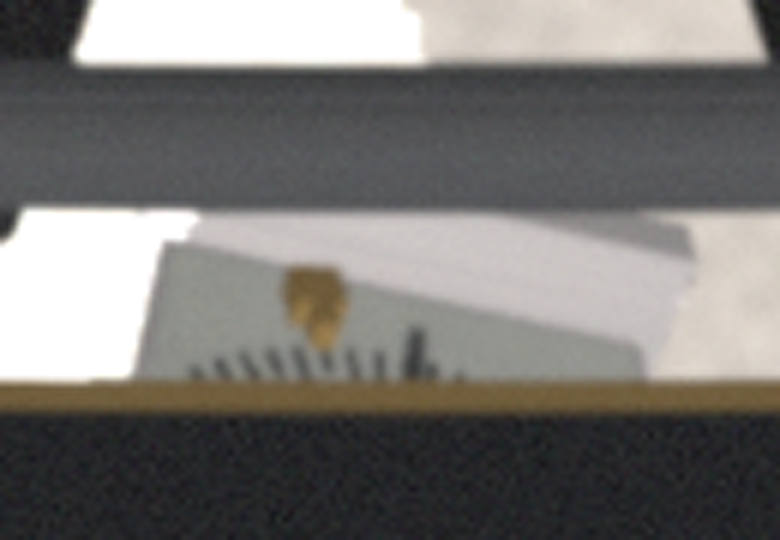

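The rider tip is at px (303.8,328.3), the pointer tip at about (319.2,324.7), and the plate-bottom corners at (277.2,310.5) and (357.2,327.5).

Run:
```python
from h import *
import pickle;w=pickle.load(open("w3.pkl","rb"))
P=lambda x,y:(250+x/6,270+y/6)
L=at_z(w,*P(163,243),8);R=at_z(w,*P(643,345),8);d=L-R;n=np.linalg.norm(d);x=d/n;c=(L+R)/2
print(L,R,"len",n,"yaw",np.arctan2(x[1],x[0]),"centre",c)
nrm=np.array([-x[1],x[0],0])
for k in((323,350),(415,328),(403,378)):
    o,dd=ray(w,*P(*k));q=o+dd*((c-o)@nrm)/(dd@nrm);X=(q-c)@x;print(k,X,q[2],np.arctan2(X,60-q[2]),np.hypot(X,60-q[2]))
# tab from top/side estimates
print("y_g dir",nrm)
```

```text
[525.02333681 189.52142916   8.        ] [509.68565121 128.02963868   8.        ] len 63.37574374888047 yaw 1.3263574472829915 centre [517.35449401 158.77553392   8.        ]
(323, 350) 10.191208539349 20.539090932700134 0.25273835678125656 40.755663114593155
(415, 328) -1.2289060386658577 13.52108761468429 -0.026433918711445542 46.49515573233112
(403, 378) 0.2327432738398788 22.373479087231885 0.0061855388131752155 37.62724073634013
y_g dir [-0.97027328  0.24201192  0.        ]
```

The rider sits on the third tick: index ≈ 0.26 rad. Gauge yaw is ≈ 1.326, centred near (517,159). Next I rise, turn and look from above the tab.

jog_arm --motion '[[[0, 0, -50], 0], [[0, 0, -100], -0.15], [[-20, 0, -130], -0.3], [[-70, 0, -130], -0.45], [[-70, 0, -130], -0.6]]'

```text
t: 9.8
eef_pos: [510.7, 156.7, 170.4]
tcp_rot: [-3.14, 0.003, 0.617]
ft_force: [-0.0, 1.2, 0.0]
opening: 0.701
grip_force: 0.0
```

```bash
python3 -c "
from h import *
go([517,159,165],1.326)"
```

```text
t 9.8 pos [510.7 156.7 170.4] yaw 0.617 | shift [6.4 1.8 5.4] turn -0.709 F [-0.   1.2  0. ]
```

jog_arm --motion '[[[6, 2, 5], -0.709], [[6, 2, 5], -0.709], [[6, 2, 5], -0.709], [[6, 2, 5], -0.709], [[6, 2, 5], -0.709]]'

```text
t: 10.3
eef_pos: [522.3, 158.8, 165.0]
tcp_rot: [3.141, -0.0, 1.325]
ft_force: [0.3, -0.3, -0.9]
opening: 0.701
grip_force: 0.0
```

Run:
```python
from h import *
go([517,159,92],1.326)
w=read_camera("wrist");cv2.imwrite("pics/w4.png",w["img"][60:330,180:460])
yg=np.array([-.97,.242,0])
for r in cut_out("gauge",w)[:2]: print(r["p"],r["box"])
for z in(98,8): print(z,proj(w,[517,159,z]),at_z(w,320,230,z))
cv2.imwrite("pics/w4c.png",cv2.resize(w["img"][60:330,180:460],None,fx=2.2,fy=2.2,interpolation=2))
```

```text
t 10.3 pos [522.3 158.8 165. ] yaw 1.325 | shift [-1.  -5.2 73. ] turn -0.001 F [ 0.3 -0.3 -0.9]
0.62 [309.8, 158.7, 331.1, 239.7]
98 [313.95316986 219.94533732] [519.58032575 149.30362785  98.        ]
8 [315.51227296 190.18152983] [510.15637936 111.35023117   8.        ]
```

View pics/w4c.png

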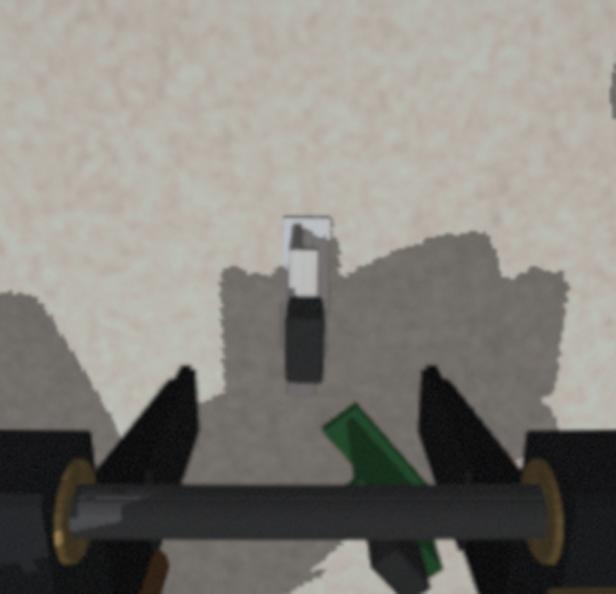

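The tab (px 318.6,220) lies parallel between the fingers, about 1 mm off centre, so I descend and grip.

jog_arm --motion '[[[-1, -2, 40], 0], [[-1, -2, 65], 0], [[-1, -2, 74], 0], [[-1, -2, 74], 0], [[-1, -2, 74], 0]]'

```text
t: 10.9
eef_pos: [520.6, 158.4, 91.4]
tcp_rot: [3.14, -0.0, 1.318]
ft_force: [1.0, 0.7, -0.7]
opening: 0.696
grip_force: 0.0
```

jog_arm --motion '[[[0, 0, 0], 0], [[0, 0, 0], 0], [[0, 0, 0], 0], [[0, 0, 0], 0], [[0, 0, 0], 0]]' --grip 1.0

```text
t: 11.4
eef_pos: [520.1, 158.3, 90.7]
tcp_rot: [3.141, -0.0, 1.319]
ft_force: [0.5, -0.5, -0.1]
opening: 0.338
grip_force: 0.0
```

jog_arm --motion '[[[0, 0, 0], 0], [[0, 0, 0], 0], [[0, 0, 0], 0], [[0, 0, 0], 0], [[0, 0, 0], 0]]'

```text
t: 11.9
eef_pos: [520.0, 158.3, 90.4]
tcp_rot: [-3.142, 0.0, 1.319]
ft_force: [0.3, -0.1, -0.8]
opening: 0.145
grip_force: 30.0
```

jog_arm --motion '[[[0, 0, -50], 0], [[0, 0, -100], 0], [[0, 0, -125], 0], [[0, 0, -125], 0], [[0, 0, -125], 0]]'

```text
t: 12.4
eef_pos: [519.6, 158.2, 215.0]
tcp_rot: [-3.141, 0.0, 1.319]
ft_force: [-0.3, -0.2, -2.5]
opening: 0.146
grip_force: 30.0
```

Run:
```python
from h import *
go([550,-149,205],1.319)
w=read_camera("wrist");cv2.imwrite("pics/w5.png",w["img"])
```

```text
t 12.4 pos [519.6 158.2 215. ] yaw 1.319 | shift [-290.   105.8   10. ] turn 0.0 F [-0.3 -0.2 -2.5]
```

jog_arm --motion '[[[-45, 16, 0], 0], [[-90, 33, 0], 0], [[-135, 49, 0], 0], [[-180, 65, 0], 0], [[-225, 82, 0], 0]]'

```text
t: 12.95
eef_pos: [542.7, -81.8, 213.5]
tcp_rot: [-3.138, 0.0, 1.32]
ft_force: [1.4, 0.6, -2.6]
opening: 0.147
grip_force: 30.0
```

jog_arm --motion '[[[-40, 15, 0], 0], [[-65, 24, 0], 0], [[-65, 24, 0], 0], [[-65, 24, 0], 0]]'

```text
t: 13.35
eef_pos: [549.9, -149.0, 213.7]
tcp_rot: [-3.138, -0.001, 1.318]
ft_force: [-0.8, 0.6, -1.6]
opening: 0.145
grip_force: 30.0
```

Run:
```python
from h import *
go([550,-149,205],1.319)
w=read_camera("wrist");cv2.imwrite("pics/w6.png",w["img"])
a=cv2.imread("pics/w5.png")[100:330,200:440];b=w["img"][100:330,200:440]
cv2.imwrite("pics/w56.png",cv2.resize(cv2.convertScaleAbs(np.hstack([a,b]),alpha=1.5),None,fx=1.66,fy=2.2,interpolation=2))
s=read_camera("side");t=read_camera("top")
print("block top", [proj(s,[544,-173.5,z]).round(1).tolist() for z in(83,)])
cv2.imwrite("pics/s6.png",cv2.resize(s["img"][140:220,330:430],None,fx=5,fy=5,interpolation=2))
for r in cut_out("block",t)[:2]: print(r["p"],r["box"])
```

```text
t 13.35 pos [ 549.9 -149.   213.7] yaw 1.318 | shift [0.  0.1 8.7] turn -0.001 F [-0.8  0.6 -1.6]
block top [[381.2, 163.5]]
```

View pics/w56.png

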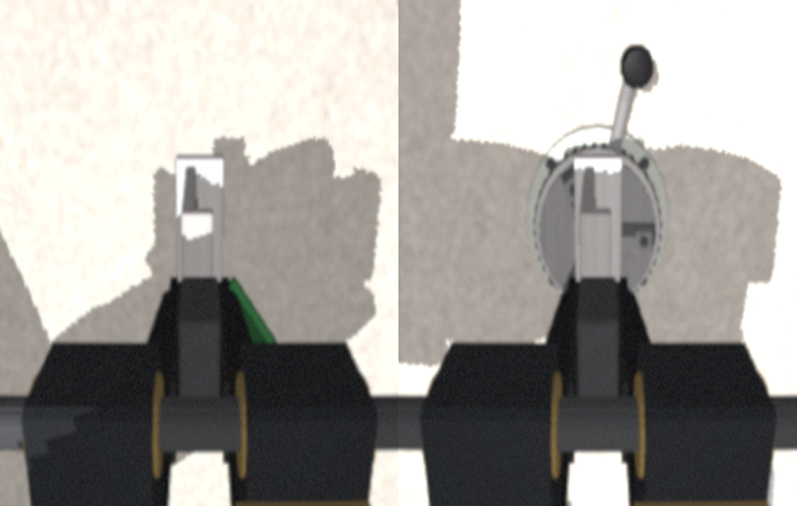

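The left crop is the reference and the right one is above the chuck. The foot's end edge is at row ≈170 in both, with no tilt yet. I'll descend to the crown.

jog_arm --motion '[[[0, 0, 20], 0], [[0, 0, 34], 0], [[0, 0, 34], 0], [[0, 0, 34], 0]]'

```text
t: 13.95
eef_pos: [550.7, -148.4, 181.8]
tcp_rot: [-3.142, 0.0, 1.32]
ft_force: [-1.0, 0.1, -1.4]
opening: 0.146
grip_force: 30.0
```

jog_arm --motion '[[[0, 0, 3], 0], [[0, 0, 5], 0], [[0, 0, 6], 0], [[0, 0, 6], 0]]'

```text
t: 14.35
eef_pos: [550.6, -149.0, 175.6]
tcp_rot: [3.141, 0.0, 1.319]
ft_force: [0.4, 0.8, -1.8]
opening: 0.15
grip_force: 30.0
```

jog_arm --motion '[[[0, 0, 1], 0], [[0, 0, 2], 0], [[0, 0, 3], 0], [[0, 0, 3], 0], [[0, 0, 3], 0]]'

```text
t: 14.85
eef_pos: [550.9, -148.9, 174.0]
tcp_rot: [3.14, 0.0, 1.319]
ft_force: [-3.0, 2.5, 13.3]
opening: 0.146
grip_force: 30.0
```

jog_arm --motion '[[[0, 0, 1], 0], [[0, 0, 2], 0], [[0, 0, 2], 0]]'

```text
t: 15.15
eef_pos: [551.3, -148.5, 173.0]
tcp_rot: [3.139, -0.001, 1.319]
ft_force: [-2.7, 7.6, 22.2]
opening: 0.15
grip_force: 30.0
```

```bash
cat >> h.py <<'E'
def tilt():
    """foot end row in wrist picture by cut_out and by template match to w6 (reference, tilt 0)"""
    w=read_camera("wrist");g=w["img"];ref=cv2.imread("pics/w6.png")
    r=cut_out("gauge",w)[:1];print("cut",[(x["p"],np.round(x["box"],1).tolist()) for x in r])
    for n,(a,b) in {"foot end":(165,190),"plate end":(190,212)}.items():
        T=ref[a:b,306:337];m=cv2.matchTemplate(g[130:270,296:347],T,cv2.TM_CCOEFF_NORMED);_,v,_,l=cv2.minMaxLoc(m);print(n,round(v,2),"shift rows",l[1]+130-a,"cols",l[0]+296-306)
    cv2.imwrite("pics/wlast.png",g)
    p=g[150:240,310:332].astype(int).mean((1,2)).round().astype(int);print(p.tolist())
E
python3 - <<'E'
from h import *
go([550,-149,173]);tilt()
w=cv2.imread("pics/w6.png");print(w[150:240,310:332].astype(int).mean((1,2)).round().astype(int).tolist())
E
```

```text
t 15.15 pos [ 551.3 -148.5  173. ] yaw 1.319 | shift [-0.8 -1.1 -0. ] turn 0 F [-2.7  7.6 22.2]
cut [(0.76, [307.1, 172.4, 335.0, 280.3])]
foot end 0.76 shift rows 2 cols 0
plate end 0.96 shift rows 0 cols 0
[183, 181, 180, 180, 179, 179, 179, 178, 178, 177, 175, 172, 156, 127, 128, 154, 157, 145, 138, 130, 113, 97, 103, 145, 186, 196, 186, 159, 132, 111, 103, 102, 102, 102, 101, 101, 101, 101, 100, 100, 100, 99, 98, 96, 91, 84, 88, 101, 110, 112, 111, 111, 111, 111, 111, 111, 111, 111, 111, 111, 111, 111, 111, 111, 111, 111, 111, 111, 111, 111, 110, 111, 110, 110, 108, 95, 62, 38, 32, 31, 30, 31, 31, 31, 31, 31, 31, 31, 31, 32]
[178, 178, 178, 176, 175, 170, 153, 129, 143, 170, 177, 178, 175, 168, 150, 115, 82, 80, 94, 100, 94, 117, 163, 188, 191, 182, 163, 142, 119, 105, 101, 101, 100, 100, 100, 99, 99, 99, 98, 98, 97, 97, 97, 95, 90, 83, 86, 98, 107, 109, 110, 110, 110, 110, 110, 109, 109, 109, 109, 109, 109, 109, 109, 109, 109, 109, 109, 109, 109, 109, 109, 109, 108, 109, 106, 93, 61, 37, 32, 30, 30, 30, 30, 31, 30, 30, 30, 31, 31, 30]
```

jog_arm --motion '[[[1, 0, 1], 0], [[2, 0, 2], 0], [[3, 0, 3], 0], [[3, 0, 3], 0]]'

```text
t: 15.65
eef_pos: [552.0, -145.4, 170.1]
tcp_rot: [3.138, -0.001, 1.319]
ft_force: [-3.1, 8.4, 24.0]
opening: 0.142
grip_force: 30.0
```

jog_arm --motion '[[[1, 0, 1], 0], [[2, 0, 2], 0], [[3, 0, 2], 0], [[3, 0, 2], 0]]'

```text
t: 16.05
eef_pos: [552.6, -142.8, 167.9]
tcp_rot: [3.139, -0.0, 1.319]
ft_force: [-3.4, 5.2, 22.6]
opening: 0.146
grip_force: 30.0
```

Run:
```python
from h import *
go([550,-149,173]);tilt()
```

```text
t 16.05 pos [ 552.6 -142.8  167.9] yaw 1.319 | shift [-6.7 -1.  -5.1] turn 0 F [-3.4  5.2 22.6]
cut [(0.85, [230.5, 3.1, 286.9, 42.8])]
foot end 0.54 shift rows 8 cols 0
plate end 0.94 shift rows 0 cols 0
[186, 186, 186, 186, 186, 185, 184, 182, 181, 181, 180, 180, 180, 180, 179, 178, 176, 172, 155, 121, 111, 119, 113, 107, 105, 105, 103, 98, 91, 99, 112, 115, 113, 107, 104, 103, 103, 102, 101, 101, 101, 101, 100, 98, 92, 88, 98, 108, 111, 112, 111, 111, 111, 111, 111, 111, 111, 111, 111, 111, 111, 111, 111, 111, 111, 111, 111, 111, 111, 111, 111, 111, 111, 111, 109, 96, 61, 37, 33, 30, 30, 30, 31, 31, 31, 30, 31, 31, 31, 32]
```

The gauge is rotating in the grip: the foot edge has shifted 8 rows, so tilt is about 0.09. I'll keep rolling about the contact point.

jog_arm --motion '[[[2, 0, 1], 0], [[4, 0, 2], 0], [[6, 0, 3], 0], [[8, 0, 4], 0], [[8, 0, 4], 0]]'

```text
t: 16.65
eef_pos: [554.5, -135.1, 163.2]
tcp_rot: [3.139, 0.0, 1.32]
ft_force: [-2.7, 3.8, 16.0]
opening: 0.144
grip_force: 30.0
```

Run:
```python
from h import *
go([550,-149,173]);tilt()
```

```text
t 16.65 pos [ 554.5 -135.1  163.2] yaw 1.32 | shift [-14.6  -0.9  -9.8] turn 0 F [-2.7  3.8 16. ]
cut [(0.95, [307.3, 189.6, 334.5, 282.0])]
foot end 0.4 shift rows 17 cols 0
plate end 0.86 shift rows 2 cols 0
[185, 186, 185, 185, 186, 187, 187, 187, 187, 187, 186, 186, 186, 185, 184, 183, 182, 182, 182, 181, 173, 149, 121, 110, 108, 104, 96, 84, 84, 96, 104, 106, 106, 106, 105, 102, 93, 85, 95, 111, 115, 112, 106, 103, 102, 101, 98, 94, 97, 107, 111, 111, 111, 111, 111, 111, 111, 111, 111, 111, 111, 111, 111, 111, 111, 111, 111, 111, 111, 111, 111, 111, 111, 111, 111, 111, 109, 97, 66, 38, 30, 29, 30, 30, 30, 30, 31, 31, 34, 38]
```

Tilt is now about 0.20, so one more small roll.

jog_arm --motion '[[[2, 0, 1], 0], [[4, 0, 2], 0], [[4, 0, 2], 0], [[4, 0, 2], 0]]'

```text
t: 17.15
eef_pos: [555.5, -131.4, 161.0]
tcp_rot: [3.14, -0.0, 1.319]
ft_force: [-2.4, 4.5, 13.5]
opening: 0.144
grip_force: 30.0
```

Run:
```python
from h import *
go([550,-149,173]);tilt()
s=read_camera("side");w=cv2.imread("pics/wlast.png")[140:290,260:380]
p=proj(s,[552,-140,120]).astype(int);a=s["img"][p[1]-40:p[1]+40,p[0]-40:p[0]+40]
cv2.imwrite("pics/c8.png",cv2.convertScaleAbs(np.hstack([cv2.resize(w,(400,500),interpolation=2),cv2.resize(a,(400,500),interpolation=2)]),alpha=1.5))
```

```text
t 17.15 pos [ 555.5 -131.4  161. ] yaw 1.319 | shift [-18.4  -0.9 -12. ] turn 0 F [-2.4  4.5 13.5]
cut [(0.69, [222.8, 0.3, 287.6, 55.1])]
foot end 0.39 shift rows 50 cols -10
plate end 0.72 shift rows 5 cols 0
[183, 183, 184, 184, 185, 186, 186, 186, 186, 187, 187, 187, 187, 187, 187, 187, 186, 185, 185, 184, 182, 172, 146, 119, 110, 109, 109, 108, 107, 104, 95, 83, 84, 97, 105, 107, 107, 106, 105, 102, 93, 80, 82, 101, 113, 114, 109, 103, 98, 94, 102, 109, 111, 111, 111, 111, 111, 111, 111, 111, 111, 111, 111, 111, 111, 111, 111, 111, 111, 111, 111, 111, 111, 111, 111, 111, 111, 109, 101, 81, 49, 31, 30, 30, 29, 30, 31, 33, 37, 41]
```

View pics/c8.png

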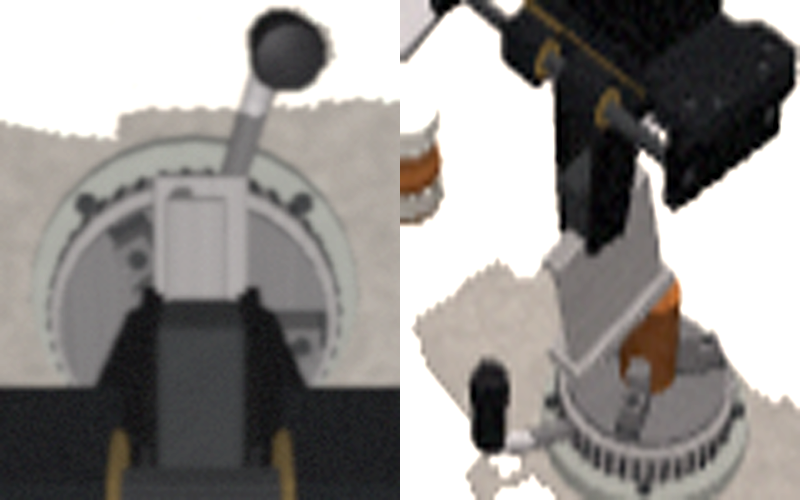

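The foot rests on the block with the +x end lowered and no chuck contact. I'll cross-check the tilt by projecting a gauge model into both cameras.

Run:
```python
from h import *
s=read_camera("side");w=read_camera("wrist");st=state();e=np.array(st["eef_pos"]);r=st["tcp_rot"][2]
xg=np.array([np.cos(r),np.sin(r),0]);yg=np.array([-xg[1],xg[0],0]);zz=np.array([0,0,1.])
def P(x,y,z,f):
    x0,z0=x,z-84.4;return e-6*zz+xg*(x0*np.cos(f)+z0*np.sin(f))+yg*y+zz*(z0*np.cos(f)-x0*np.sin(f))
for f in(0,.2,.23,.26,.29):
    print(f,"foot top/bot edge",*[proj(w,P(35,0,z,f))[1].round(1) for z in(8,0)],"plate corner",proj(w,P(32,0,70,f))[1].round(1),
      "side foot",*[proj(s,P(x,12,8,f)).round(1) for x in(35,-35)], (proj(s,P(35,12,8,f))-proj(s,P(-35,12,8,f))).round(1))
p=proj(s,[552,-140,120]).astype(int);print("side crop org",p-40)
a=s["img"][p[1]-40:p[1]+40,p[0]-40:p[0]+40]
cv2.imwrite("pics/c9.png",cv2.resize(cv2.convertScaleAbs(a[30:66,15:65],alpha=1.6),None,fx=16,fy=16,interpolation=cv2.INTER_CUBIC))
```

```text
0 foot top/bot edge 172.0 170.1 plate corner 197.5 side foot [362.1 180.9] [381.9 168.5] [-19.8  12.4]
0.2 foot top/bot edge 189.0 188.4 plate corner 200.0 side foot [366.6 179.6] [386.1 163.5] [-19.5  16.1]
0.23 foot top/bot edge 191.6 191.2 plate corner 200.5 side foot [367.3 179.3] [386.7 162.7] [-19.4  16.6]
0.26 foot top/bot edge 194.2 194.0 plate corner 201.1 side foot [368. 179.] [387.3 161.9] [-19.3  17.1]
0.29 foot top/bot edge 196.8 196.8 plate corner 201.7 side foot [368.7 178.6] [387.8 161.1] [-19.2  17.5]
side crop org [332 118]
```

View pics/c9.png

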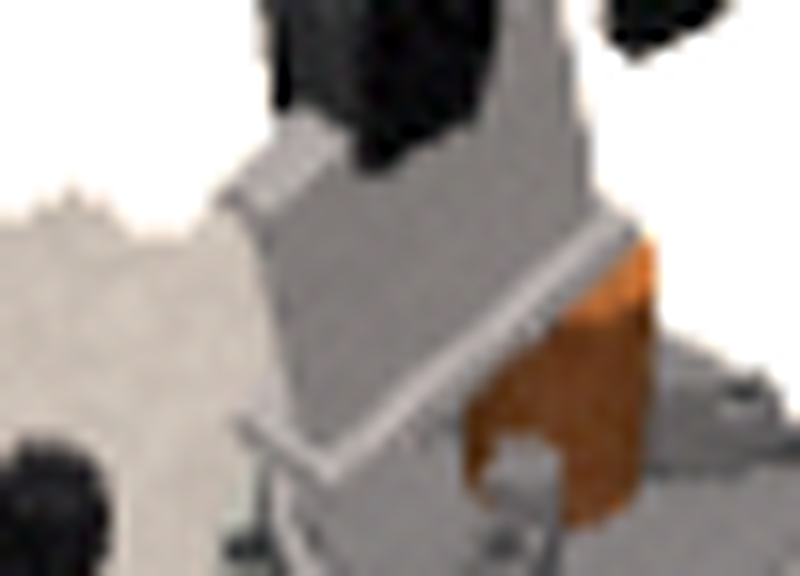

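jog_arm --motion '[[[1, 0, 0.5], 0], [[2, 0, 1], 0], [[2, 0, 1], 0], [[2, 0, 0.4], 0], [[2, 0, 0.2], 0]]'

```text
t: 17.9
eef_pos: [555.8, -129.6, 160.2]
tcp_rot: [3.14, 0.0, 1.319]
ft_force: [-1.1, 1.3, 4.3]
opening: 0.144
grip_force: 30.0
```

jog_arm --motion '[[[0, 0, 0], 0], [[0, 0, 0], 0], [[0, 0, 0], 0], [[0, 0, 0], 0], [[0, 0, 0], 0]]'

```text
t: 18.4
eef_pos: [555.9, -129.6, 160.2]
tcp_rot: [3.14, 0.0, 1.319]
ft_force: [-0.7, 1.4, 7.4]
opening: 0.145
grip_force: 30.0
```

Run:
```python
from h import *
go([550,-149,173]);tilt()
```

```text
t 18.4 pos [ 555.9 -129.6  160.2] yaw 1.319 | shift [-20.3  -0.8 -12.8] turn 0 F [-0.7  1.4  7.4]
cut [(0.73, [303.4, 194.3, 337.1, 281.5])]
foot end 0.39 shift rows 50 cols -9
plate end 0.66 shift rows 5 cols 0
[183, 183, 183, 183, 184, 185, 186, 186, 186, 186, 186, 187, 187, 187, 187, 187, 187, 187, 186, 185, 184, 176, 154, 125, 112, 110, 110, 110, 109, 109, 107, 102, 92, 82, 87, 99, 106, 107, 106, 106, 105, 101, 90, 76, 80, 100, 112, 113, 108, 100, 97, 105, 110, 111, 111, 111, 111, 111, 111, 111, 111, 111, 111, 111, 111, 111, 111, 111, 111, 111, 111, 111, 111, 111, 111, 111, 111, 110, 106, 94, 64, 36, 29, 29, 30, 30, 31, 34, 38, 42]
```

Tilt is ≈ 0.26 and the contact force about 8 N. The crown sits at x ≈ −25 of the allowed ±30, so I'll lift slightly, shift 5 mm back and set it down again for margin.

jog_arm --motion '[[[0, 0, -4], 0], [[-3, 0, -4], 0], [[-5, 0, -4], 0], [[-5, 0, -4], 0], [[-5, 0, -4], 0]]'

```text
t: 19.0
eef_pos: [554.2, -134.5, 163.1]
tcp_rot: [-3.141, 0.0, 1.319]
ft_force: [-0.3, 0.5, -2.3]
opening: 0.147
grip_force: 30.0
```

jog_arm --motion '[[[0, 0, 1], 0], [[0, 0, 2], 0], [[0, 0, 2], 0], [[0, 0, 2], 0]]'

```text
t: 19.4
eef_pos: [554.4, -134.5, 161.7]
tcp_rot: [3.141, 0.0, 1.32]
ft_force: [-1.2, 1.1, 3.6]
opening: 0.149
grip_force: 30.0
```

jog_arm --motion '[[[0, 0, 0.1], 0], [[0, 0, 0.1], 0], [[0, 0, 0.1], 0], [[0, 0, 0.1], 0], [[0, 0, 0.1], 0]]'

```text
t: 19.9
eef_pos: [554.4, -134.5, 161.7]
tcp_rot: [3.141, 0.0, 1.32]
ft_force: [-2.3, 0.4, 5.8]
opening: 0.147
grip_force: 30.0
```

Run:
```python
from h import *
go([550,-149,173]);tilt();print(state()["t"],np.round(state()["ft_force"],1))
t=read_camera("top")
```

```text
t 19.9 pos [ 554.4 -134.5  161.7] yaw 1.32 | shift [-15.2  -0.7 -11.3] turn 0 F [-2.3  0.4  5.8]
cut [(0.96, [305.5, 194.8, 333.6, 282.1])]
foot end 0.43 shift rows 22 cols -1
plate end 0.73 shift rows 5 cols 0
[185, 185, 186, 186, 186, 186, 187, 187, 187, 187, 187, 187, 187, 186, 186, 185, 184, 184, 184, 183, 178, 163, 136, 116, 110, 108, 104, 94, 83, 86, 98, 106, 107, 107, 106, 105, 101, 90, 75, 65, 67, 79, 96, 105, 102, 104, 112, 113, 109, 100, 97, 105, 110, 110, 111, 111, 111, 111, 111, 111, 110, 111, 111, 111, 111, 111, 111, 111, 111, 111, 111, 111, 110, 111, 111, 111, 110, 109, 106, 94, 64, 37, 30, 29, 30, 30, 31, 34, 38, 42]
20.0 [-2.5  1.4  7.2]
```

jog_arm --motion '[[[0, 0, 0], 0], [[0, 0, 0], 0], [[0, 0, 0], 0], [[0, 0, 0], 0], [[0, 0, 0], 0]]'

```text
t: 20.55
eef_pos: [554.4, -134.5, 161.7]
tcp_rot: [3.141, 0.0, 1.32]
ft_force: [-2.0, 0.6, 6.2]
opening: 0.144
grip_force: 30.0
```

```bash
python3 -c "
from cell import job_done
print(job_done())"
```

```text
the job is handed in; nothing more can be done
None
```

The job is handed in at about 20.6 s: the chuck is closed on the block, and the gauge is held on the crown at about 0.26 rad with roughly 8 N of contact force. I could not see the pointer meet the rider there because the dial faced away from the cameras. The 0.26 rad comes from the foot's edge in the wrist camera, and the rider's place (also about 0.26 rad) was read off the dial before the gauge was picked up.

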